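Lock a fresh bayonet lamp insert into the lamp unit

TASK

Take the lamp insert with the red wing grip up out of its pocket in the black storage block and fit it in the round collar of the grey lamp unit: enter its two lugs at the white-marked slots, push it down against the spring, turn it clockwise (seen from above) about a quarter turn to the stop at the red marks, and let it rise and seat in its notches. Let go of it there, and leave the blue-winged insert in its pocket and the loose things on the bench where they are.

Things in the scene. Friction and masses are not known exactly. Their poses are not given: they have to be found in the camera images.
- red_insert: Lamp insert to fit, 70 to 140 g, red wing on top. Origin: centre of the barrel's underside, z up its axis. Barrel 32 mm across, z 0 to 21 mm. Two steel lugs along own +x and -x, to 22 mm from the axis, 8 mm wide, z 6 to 10 mm. Black flange 52 mm across, z 20 to 24 mm, two white lines over the lugs. Wing lies along x, in line with the lugs. Alike after a half turn.
- red_wing (a point): Middle of the red wing grip, 38 mm above the red insert's origin, same axes. The wing is an upright flat bar 40 mm long (x), 12 mm thick (y), from 24 to 52 mm above the origin; the only part to stand out of the pocket. Grip it across the 12 mm.
- blue_insert: The same insert with a blue wing, in the other pocket; leave it there. Same origin and axes. Beyond the work stand tall fixed things: a measuring machine to the left (its near corner at about x 0.5, y -0.05, right side running away to x 0.75, y -0.23; over 0.2 m high) and a monitor. Keep arm and gripper clear of them: come in nearer the base, x under 0.4 while left of the work.
- storage_block: Black block 170 x 80 x 32 mm, fixed. Origin: centre of its underside; x along its length. Two round pockets 54.4 mm wide, 25 mm deep at x = -40 and +40 mm, an insert standing in each, its origin 7 mm above the bench, flange 1 mm below the block's top. Which insert is in which pocket varies.
- lamp_unit: Fixed grey housing 90 x 84 x 26 mm with an upright dark collar 59 mm across on its middle. Origin: centre of its underside, on the collar's axis, z up. Its x axis is the locked direction, shown by two red marks on the collar's rim: seated, wing and lugs lie along x and the insert's origin is 46 mm above this origin, flange 6 mm above the collar.
- collar_top (a point): Centre of the collar's mouth, 60 mm above lamp_unit's origin, same axes. Its lip has a 36 mm round opening and two opposite slots 13 mm wide, white-marked, which pass the lugs when the insert's x axis points 80 degrees (1.396 rad) counter-clockwise, from above, of the unit's x. There the insert rests on the spring, its origin 10 mm below this point.
- notch (a point): On the rim over one of two opposite notches (red mark), 27 mm from the axis along the unit's x. To turn, hold the insert down with its origin 17.5 to 20 mm below the collar top (at 20 its flange touches). Turn 80 degrees clockwise from the slots; a stop lies about 8 degrees beyond; counter-clockwise is blocked. The notches are 3 mm deep, 14 mm wide; let go and the lugs rise into them.
- spring_plate (a joint): Travel of the sprung brass plate in the collar, m: 0 free (its top 50 mm above the unit's origin), grows as it is pushed down; about 0.004 with an insert seated, 0.010 fully pushed. It takes 3.2 N at 0, 6.4 N at 0.004, 11 N at 0.010.
- ring_gauge: Grey steel ring 58 mm across, 18 mm high, loose bystander. Origin: centre of its underside.
- loupe: Black eye loupe, 41 mm across, 31 mm high, loose bystander. Origin: centre of its underside.
- eraser: Blue and white eraser, 21 x 46 x 12 mm, loose bystander. Origin: centre of its underside.
Things that resemble listed ones, but are neither listed nor needed, are in the scene too. What is shaped like the red_insert but green or yellow is not meant.

How it is judged:
By the outcome, as a careful person would: the job done as asked, in the order asked, and still so for the second after the job is handed in, with the robot touching nothing.
It also fails if it takes over 50 s, if anything falls off the work surface, if the arm or the gripper's body presses on something with over 40 N, if the wrist force passes 120 N, or if a joint passes its speed limit or range.

ROBOT

A 6-joint arm with a two-finger parallel gripper is mounted at the origin on a cart in front of the work surface, level with it; the furniture and walls round the work are solid. World frame = base frame: x ahead of the robot, y to its left, z up, the work surface at z = 0. Lengths are in m, angles in rad, forces in N, time in s.
With the tool pointing down it reaches from about 0.35 to 0.8 m from the base axis. Payload 7.3 kg.
Tool frame: the origin (TCP) lies between the finger pads; the fingertips stand 25 mm ahead of it and the grasp point (between the pads) lies 6 mm ahead of it (r.tip_extent is the distance from the TCP to the fingertips, in m); z points along the fingers, y is the direction in which the jaws open and shut (so a half turn about z gives the same grasp; the last joint's range is limited). The gripper opens to 85 mm and grips with 20 to 120 N. Pads are 22 mm wide; open, the fingers measure 114 mm over their backs; the gripper's body (76 mm by 85 mm) begins 54 mm behind the grasp point. The pads swing forward as they close: fully open they stand 13 mm farther back than shut.
Start: joints at [-0.146, 0.342, 1.524, -0, 1.275, -0.146], TCP at [0.525, 0, 0.256] pointing down, gripper open.
Joint ranges: [-2.53, 2.53], [-0.77, 2.02], [0.04, 2.7], [-1, 4.14], [0.28, 2.66], [-3.11, 3.11]. Speed limits (rad/s): [2.57, 2.57, 3.14, 3.14, 3.14, 3.14].

INTERFACE

Orientations are given as a unit quaternion [x, y, z, w].
In Python, from workcell import r, command_gripper, optics gives the robot as it stands. The module is installed in compiled form; this text tells all that it offers. Calls block until the motion is done:
- r.reach(position, orientation): joint-space move of the TCP to a pose.
- r.move_straight(position, orientation=None, speed=0.15, max_force=None): straight line of the TCP; orientation=None keeps the orientation; speed is the mean speed in m/s. With max_force (N) it stops when the force on the tool has changed by that much, and returns True; else False.
- r.movej(angles): joint-space move.
- command_gripper(opening, force=None): finger opening in m; force is the grip in N (None keeps the last); returns when the fingers have stopped.
- r.hold(seconds).
- r.solve_ik(position, orientation): joint angles nearest the present ones, or None.
- r.read_state(): the state.
- optics.get_image(name): name is "scene" or "side" or "wrist"; returns (picture, depth): 400x640x3 uint8, red, green, blue; 400x640 float32, m along the optical axis (not along the pixel's ray), 0 where there is no reading.
- optics.camera_model(name): a dict with "K" (3x3 intrinsics, pixels), "R" (3x3) and "t" (3): a world point X has camera coordinates R X + t; the wrist camera has in their place "tool_from_camera" (4x4, takes a point from camera to tool coordinates, whose origin is the TCP and whose axes are the flange's). Camera axes: x right, y down, z forward; pixel columns grow to the right and rows downward; lengths in m; the calibration is good to about 2 mm. A picture is of the moment at which its call begins: read the wrist's pose just before it. camera_model takes no time and is no camera call.
A pose or a line that the arm cannot do raises r.PlanningError and nothing moves.
- r.finish_job(): hands the job in, once; it reports no verdict.
The state is a dict: "time_s": time; "joint_positions": joint angles; "dq": joint speeds; "tau": joint torques, N m; "eef_pos": TCP position; "eef_rot": TCP orientation; "contact_force": force on the tool from outside, world axes, zero at the start; "torque": the same for the moment, N m; "grip_width": finger opening in m.
Only numpy, scipy, OpenCV 4.12 (cv2) and the standard library are available. Lean on these libraries where they do the work, as an engineer would, in place of code of your own. Each camera call takes 0.05 s, during which the arm holds its last target.

## Working session

There is one attempt and no reset: what is moved stays moved. The work goes in short steps, each a Python script; the robot and the scene stay as the last script left them, time stands still between calls to the robot, and variables do not carry over. Pictures are saved under pics/ and viewed, and the job is handed in when it is done.

```bash
mkdir -p pics; cat > h.py <<'E'
import numpy as np, cv2
from workcell import r, command_gripper, optics
from scipy.spatial.transform import Rotation as Rot
def save(name,img): cv2.imwrite('pics/'+name,cv2.cvtColor(img,cv2.COLOR_RGB2BGR))
E
python3 - <<'E'
from h import *
for n in ['scene','side','wrist']:
    s=r.read_state(); p,d=optics.get_image(n); save(n+'0.png',p)
    m=optics.camera_model(n); np.savez('pics/'+n+'0.npz',p=p,d=d,pos=s['eef_pos'],rot=s['eef_rot'],**m)
    print(n,m)
print(s)
E
```

```text
scene {'K': array([[407.01353562,   0.        , 314.14203207],
       [  0.        , 407.01353562, 200.63772122],
       [  0.        ,   0.        ,   1.        ]]), 'R': array([[ 0.85002776, -0.52634925, -0.02023067],
       [-0.29632119, -0.44608437, -0.84451316],
       [ 0.43548428,  0.72385441, -0.53515253]]), 't': array([-0.51649929,  0.05545713,  0.89913452])}
side {'K': array([[469.6347426 ,   0.        , 316.8363582 ],
       [  0.        , 469.6347426 , 202.67048306],
       [  0.        ,   0.        ,   1.        ]]), 'R': array([[ 0.85792277, -0.51325867, -0.0231095 ],
       [-0.29284368, -0.45154634, -0.84282174],
       [ 0.42215055,  0.72984343, -0.53769645]]), 't': array([-0.4978856 ,  0.06303708,  0.92019239])}
wrist {'K': array([[310.38974465,   0.        , 317.8183736 ],
       [  0.        , 310.38974465, 203.13103056],
       [  0.        ,   0.        ,   1.        ]]), 'tool_from_camera': array([[ 1.46424800e-03, -9.62363891e-01, -2.71760183e-01,
         6.98486687e-02],
       [ 9.99998478e-01,  1.66691996e-03, -5.14931250e-04,
         3.60047953e-04],
  
[... 161 characters left out ...]
e+00]])}
{'time_s': 0.1, 'joint_positions': array([-1.45997621e-01,  3.42666636e-01,  1.52488488e+00, -1.58226291e-05,
        1.27539221e+00, -1.45998134e-01]), 'dq': array([-0.00020872, -0.00153178, -0.00332708,  0.00079902,  0.00050006,
        0.00143284]), 'tau': array([ 1.46845858e-03, -4.34446299e+01, -2.46491075e+01, -2.49143095e-04,
        4.66253536e-03,  6.72989302e-06]), 'eef_pos': array([5.24695102e-01, 6.39268585e-05, 2.55701155e-01]), 'eef_rot': array([ 7.07104806e-01,  7.07108433e-01, -4.09173390e-04, -5.37569901e-04]), 'contact_force': array([ 0.6804801 , -0.32739642, -0.76733348]), 'torque': array([-0.01924359, -0.00425205, -0.05213862]), 'grip_width': 0.08565149174562259}
```

View pics/scene0.png

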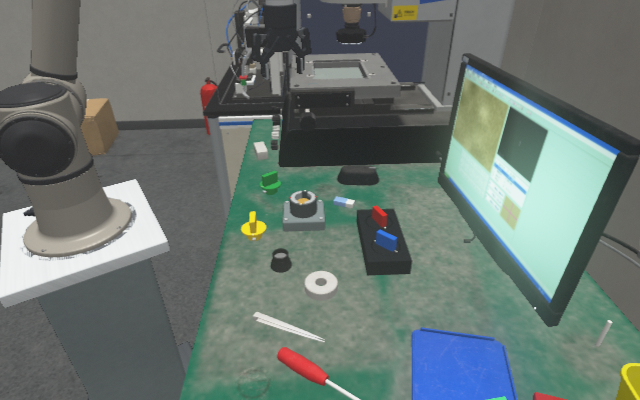

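View pics/side0.png

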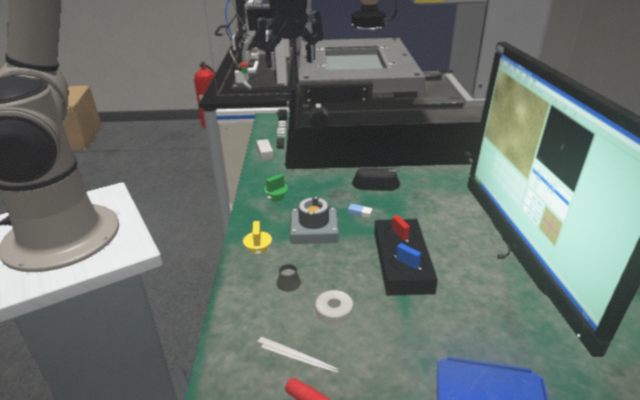

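View pics/wrist0.png

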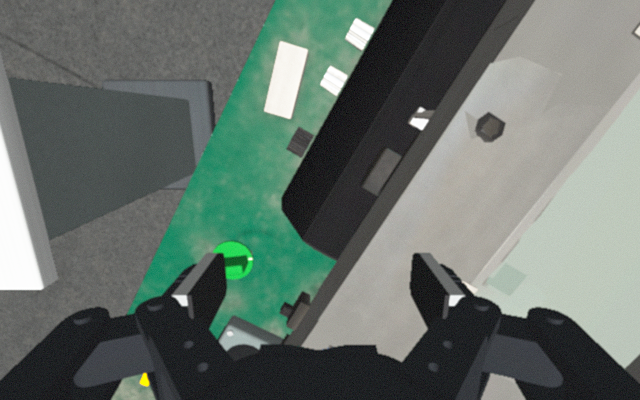

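The scene view shows the black storage block at about (383,240), with a red wing at its far end (379,216) and a blue wing nearer (387,240). The lamp unit is at (304,210). Green (270,182) and yellow (253,228) are lookalikes standing on the bench, and a red screwdriver is at (305,367). The target is the red-winged insert in the block at (379,216). Next I'll turn these pixels into rough positions and crop in.

```bash
cat >> h.py <<'E'
def deproj(K,R,t,d,u,v):
    z=d[int(round(v)),int(round(u))]
    c=np.array([(u-K[0,2])/K[0,0]*z,(v-K[1,2])/K[1,1]*z,z]); return R.T@(c-t)
E
python3 - <<'E'
from h import *
for n,pts in [('scene',dict(red=(379,213),blue=(387,240),collar=(303,193),unit=(290,218),ring=(321,275),loupe=(281,252),er=(343,202),yel=(253,216),gr=(270,178),blk=(375,262))),('side',dict(red=(401,226),blue=(408,256),collar=(313,201)))]:
    z=np.load('pics/%s0.npz'%n)
    for k,(u,v) in pts.items(): print(n,k,deproj(z['K'],z['R'],z['t'],z['d'],u,v).round(3))
p=np.load('pics/side0.npz')['p']
c=np.hstack([cv2.resize(p[185:305,365:445],None,fx=5,fy=5,interpolation=cv2.INTER_CUBIC),cv2.resize(p[185:305,280:360],None,fx=5,fy=5,interpolation=cv2.INTER_CUBIC)])
save('crop1.png',c)
E
```

```text
scene red [ 0.521 -0.388  0.058]
scene blue [ 0.485 -0.457  0.051]
scene collar [ 0.437 -0.231  0.054]
scene unit [ 0.385 -0.263  0.026]
scene ring [ 0.35  -0.44   0.019]
scene loupe [ 0.318 -0.349  0.023]
scene er [ 0.529 -0.254  0.01 ]
scene yel [ 0.309 -0.248  0.052]
scene gr [ 0.416 -0.109  0.042]
scene blk [ 0.443 -0.475  0.03 ]
side red [ 0.519 -0.392  0.056]
side blue [ 0.481 -0.457  0.05 ]
side collar [ 0.432 -0.235  0.054]
```

View pics/crop1.png

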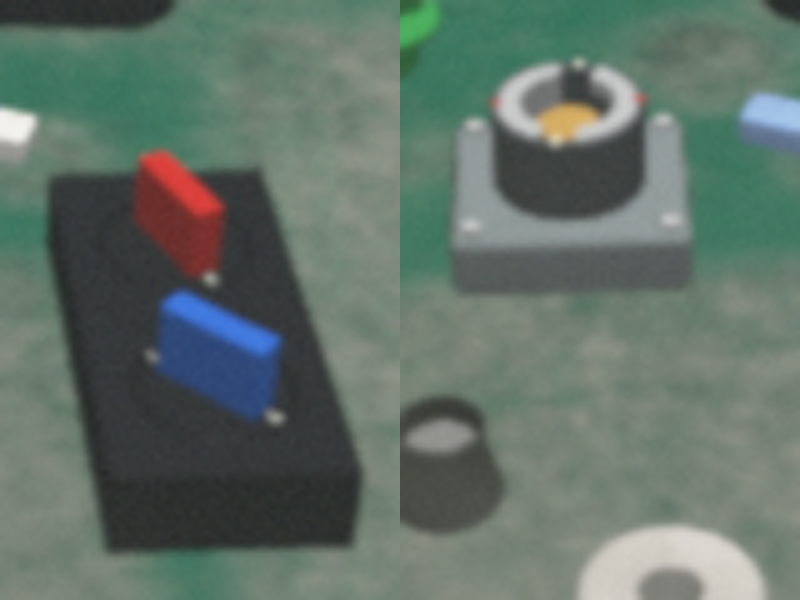

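The crop confirms it: the red wing is in the block's far pocket, blue is in the near one, and the lamp unit collar has red marks left and right with the slots front and back. I'll back away from the machine and look with the wrist camera.

```bash
cat >> h.py <<'E'
def yawq(a): # tool y axis at world angle a (jaw dir), z down
    y=np.array([np.cos(a),np.sin(a),0]); z=np.array([0,0,-1.]); x=np.cross(y,z)
    return Rot.from_matrix(np.c_[x,y,z]).as_quat()
def wpic(name):
    s=r.read_state(); p,d=optics.get_image('wrist'); save(name+'.png',p)
    m=optics.camera_model('wrist'); T=np.eye(4); T[:3,:3]=Rot.from_quat(s['eef_rot']).as_matrix(); T[:3,3]=s['eef_pos']
    C=T@m['tool_from_camera']; R=C[:3,:3].T; t=-R@C[:3,3]
    np.savez('pics/'+name+'.npz',p=p,d=d,K=m['K'],R=R,t=t,pos=s['eef_pos'],rot=s['eef_rot']); return p,d,m['K'],R,t
E
python3 - <<'E'
from h import *
q=yawq(0)
print(r.read_state()['eef_rot'],q)
r.move_straight([0.40,0,0.29],q,speed=0.2)
r.reach([0.38,-0.22,0.27],q)
print(r.read_state()['joint_positions'].round(2))
r.move_straight([0.43,-0.30,0.26],q,speed=0.2)
wpic('w1')
r.move_straight([0.50,-0.44,0.26],q,speed=0.25)
wpic('w2')
s=r.read_state();print(s['time_s'],s['joint_positions'].round(2))
E
```

```text
[ 7.07098517e-01  7.07114809e-01 -3.50269706e-04 -4.60097774e-04] [0.70710678 0.70710678 0.         0.        ]
[-0.7   0.17  1.72  0.    1.25 -0.7 ]
3.3417 [-0.84  0.61  1.08  0.    1.46 -0.84]
```

View pics/w1.png

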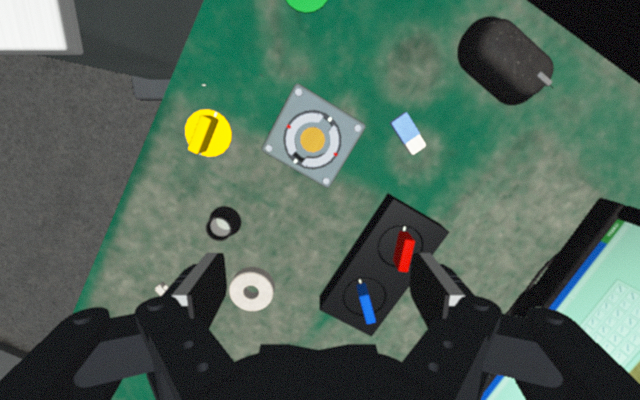

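View pics/w2.png

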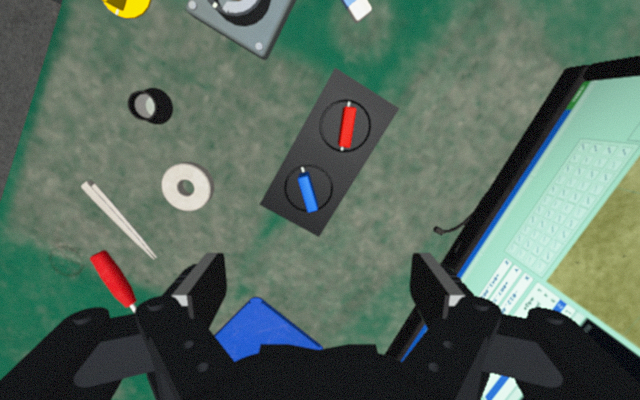

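w1 shows the lamp unit at (313,138), with red marks at (289,127) and (336,154) and slots at (330,120) and (297,160). The red wing is at (405,252). w2 shows the red wing at (347,127) and blue at (307,190). Next I'll measure with depth-based masks and crop closer.

```bash
cat >> h.py <<'E'
def cloud(z):
    d=z['d'];v,u=np.mgrid[:400,:640];K=z['K']
    c=np.stack([(u-K[0,2])/K[0,0]*d,(v-K[1,2])/K[1,1]*d,d],-1); return (c-z['t'])@z['R']
def plane(z,u,v,h):
    K=z['K'];r_=z['R'].T@np.array([(u-K[0,2])/K[0,0],(v-K[1,2])/K[1,1],1]); o=-z['R'].T@z['t']
    return o+r_*(h-o[2])/r_[2]
E
python3 - <<'E'
from h import *
for n in ['w1','w2']:
    z=np.load(f'pics/{n}.npz'); P=cloud(z); p=z['p'].astype(int)
    for nm,m in [('red',(p[...,0]>120)&(p[...,1]<60)&(p[...,2]<60)),('blue',(p[...,2]>120)&(p[...,0]<70))]:
        m=m&(P[...,2]>0.054)&(P[...,2]<.066)&(z['d']>0)&(P[...,0]>.4)&(P[...,0]<.58)&(P[...,1]<-.33)
        X=P[m]; rc=cv2.minAreaRect(X[:,:2].astype(np.float32)*1000); print(n,nm,m.sum(),X.mean(0).round(4),np.round(rc[0],1),np.round(rc[1],1),round(rc[2],1))
    m=(P[...,2]>.028)&(P[...,2]<.036)&(P[...,0]>.4)&(P[...,0]<.6)&(P[...,1]<-.3)&(P[...,1]>-.55)&(p.max(-1)<90)
    m=cv2.morphologyEx(m.astype(np.uint8),cv2.MORPH_OPEN,np.ones((3,3)))>0
    X=P[m]; rc=cv2.minAreaRect(X[:,:2].astype(np.float32)*1000); print(n,'block',m.sum(),X.mean(0).round(4),np.round(rc[0],1),np.round(rc[1],1),round(rc[2],1))
z=np.load('pics/w1.npz');P=cloud(z)
m=(P[...,2]>.056)&(P[...,2]<.066)&(np.hypot(P[...,0]-.44,P[...,1]+.24)<.05)
X=P[m]; c,rad=cv2.minEnclosingCircle(X[:,:2].astype(np.float32)*1000); print('collar',c,rad,X[:,2].mean(),m.sum())
m=(P[...,2]>.022)&(P[...,2]<.03)&(np.hypot(P[...,0]-.44,P[...,1]+.24)<.08)
X=P[m]; rc=cv2.minAreaRect(X[:,:2].astype(np.float32)*1000); print('unit',rc)
save('c2.png',cv2.resize(z['p'][75:200,250:375],None,fx=4.8,fy=4.8,interpolation=cv2.INTER_CUBIC))
z=np.load('pics/w2.npz')
save('c3.png',cv2.resize(z['p'][65:240,255:405],None,fx=3.4,fy=3.4,interpolation=cv2.INTER_CUBIC))
E
```

```text
w1 red 348 [ 0.5286 -0.3787  0.0592] [ 528.8 -379.9] [39.8 12.1] 83.6
w1 blue 294 [ 0.4882 -0.4478  0.0592] [ 488.5 -448.9] [11.6 40.3] 15.8
w1 block 6580 [ 0.5064 -0.4091  0.0321] [ 508.4 -414.3] [169.6  81.1] 59.9
w2 red 429 [ 0.5288 -0.3798  0.0595] [ 528.8 -380. ] [39.4 11.8] 83.0
w2 blue 384 [ 0.4886 -0.4492  0.0593] [ 488.6 -449.5] [11.7 40.3] 16.4
w2 block 9358 [ 0.5103 -0.4101  0.0324] [ 508.5 -414.7] [169.8  79.7] 59.8
collar (423.66998291015625, -252.69244384765625) 29.402128219604492 0.060913253858351425 1507
unit ((423.568115234375, -252.685791015625), (83.94819641113281, 90.24540710449219), 59.97949981689453)
```

View pics/c2.png

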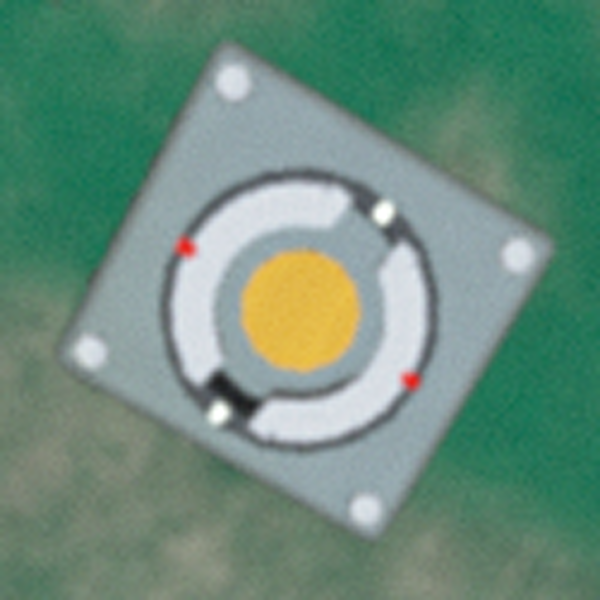

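View pics/c3.png

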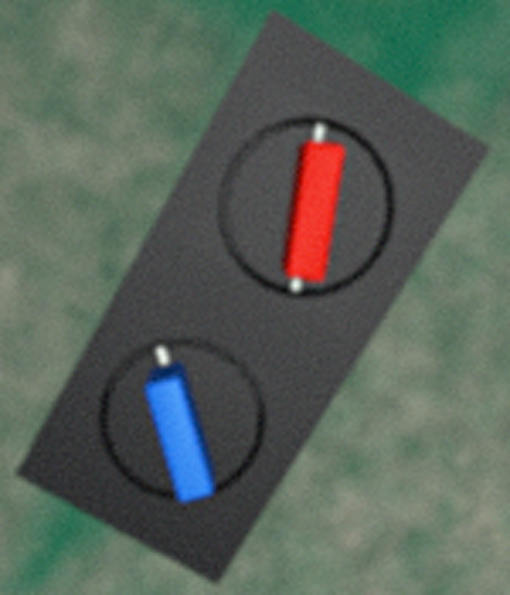

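All measurements agree: red insert at (528.6,-380.0) mm with wing axis about 83.3°, lamp at (423.6,-252.7) with x axis -30° and slots at 50°. I'll check the monitor clearance before descending.

```bash
python3 - <<'E'
from h import *
for n in ['scene0','side0','w1','w2']:
    z=np.load(f'pics/{n}.npz');P=cloud(z)[z['d']>0.1].reshape(-1,3)
    for c in [(.5286,-.38),(.4236,-.2527)]:
        for lo,hi in [(.065,.12),(.12,.2),(.2,.3),(.3,.5)]:
            m=(P[:,2]>lo)&(P[:,2]<hi)&(P[:,0]>0.3)
            if n[0]=='w': m&=P[:,2]<.2
            Q=P[m]
            if len(Q):
                D=np.hypot(Q[:,0]-c[0],Q[:,1]-c[1]);i=np.argsort(D)[min(20,len(D)-1)]; print(n,c,lo,D[i].round(3),Q[i].round(3))
q=yawq(np.radians(-6.7))
print(r.solve_ik([.5286,-.38,.059],q), r.solve_ik([.4236,-.2527,.1],yawq(np.radians(-40))), r.solve_ik([.4236,-.2527,.1],yawq(np.radians(-125))))
E
```

```text
scene0 (0.5286, -0.38) 0.065 0.19 [ 0.696 -0.471  0.07 ]
scene0 (0.5286, -0.38) 0.12 0.192 [ 0.695 -0.476  0.123]
scene0 (0.5286, -0.38) 0.2 0.195 [ 0.705 -0.463  0.21 ]
scene0 (0.5286, -0.38) 0.3 0.193 [ 0.701 -0.469  0.317]
scene0 (0.4236, -0.2527) 0.065 0.226 [ 0.542 -0.06   0.071]
scene0 (0.4236, -0.2527) 0.12 0.172 [ 0.511 -0.104  0.159]
scene0 (0.4236, -0.2527) 0.2 0.171 [ 0.506 -0.103  0.213]
scene0 (0.4236, -0.2527) 0.3 0.233 [ 0.51  -0.036  0.394]
side0 (0.5286, -0.38) 0.065 0.188 [ 0.7   -0.457  0.065]
side0 (0.5286, -0.38) 0.12 0.19 [ 0.704 -0.454  0.148]
side0 (0.5286, -0.38) 0.2 0.193 [ 0.7   -0.467  0.224]
side0 (0.5286, -0.38) 0.3 0.191 [ 0.705 -0.453  0.32 ]
side0 (0.4236, -0.2527) 0.065 0.224 [ 0.527 -0.054  0.09 ]
side0 (0.4236, -0.2527) 0.12 0.17 [ 0.511 -0.107  0.158]
side0 (0.4236, -0.2527) 0.2 0.168 [ 0.503 -0.104  0.212]
side0 (0.4236, -0.2527) 0.3 0.233 [ 0.512 -0.037  0.369]
w1 (0.5286, -0.38) 0.065 0.191 [ 0.708 -0.443  0.065]
w1 (0.5286, -0.38) 0.12 0.192 [ 0.71  -0.444  0.126]
w1 (0.4236, -0.2527) 0.065 0.276 [ 0.672 -0.132  0.068]
w1 (0.4236, -0.2527) 0.12 0.34 [ 0.727 -0.405  0.126]
w2 (0.5286, -0.38) 0.065 0.189 [ 0.699 -0.462  0.066]
w2 (0.5286, -0.38) 0.12 0.191 [ 0.698 -0.468  0.142]
w2 (0.4236, -0.2527) 0.065 0.338 [ 0.731 -0.393  0.069]
w2 (0.4236, -0.2527) 0.12 0.34 [ 0.738 -0.38   0.124]
[-7.40911705e-01  7.62924744e-01  1.36873012e+00 -4.44089210e-16
  1.00993779e+00 -6.23974645e-01] [-6.93398919e-01  4.75400843e-01  1.81228284e+00 -4.44089210e-16
  8.53908969e-01  4.73278139e-03] [-6.93398919e-01  4.75400843e-01  1.81228284e+00 -4.44089210e-16
  8.53908969e-01  1.48826265e+00]
```

```bash
python3 - <<'E'
from h import *
q=yawq(np.radians(-6.7))
r.reach([.5286,-.38,.13],q)
command_gripper(0.04,90)
hit=r.move_straight([.5286,-.38,.059],q,speed=0.06,max_force=8)
print(hit,r.read_state()['eef_pos'],r.read_state()['contact_force'])
if not hit:
    command_gripper(0.0,90)
    s=r.read_state();print(s['grip_width'],s['contact_force'],s['torque'],s['eef_pos'])
    hit=r.move_straight([.5286,-.38,.075],q,speed=0.03,max_force=15)
    s=r.read_state();print(hit,s['contact_force'],s['torque'],s['grip_width'],s['time_s'])
    p,d=optics.get_image('side');save('s2.png',cv2.resize(p[120:320,280:480],None,fx=3,fy=3))
E
```

```text
False [ 0.52884536 -0.38022636  0.05952509] [-0.19628103 -0.63460552  0.30250819]
0.010291574858268029 [-0.07244519  0.21849901  3.06493284] [ 0.01076566  0.12726608 -0.04355419] [ 0.5288286  -0.38021398  0.05952449]
False [-0.76739017 -0.2162802  -1.87320669] [-0.03726431 -0.0467117   0.02341059] 0.010354166281420935 6.8667
```

View pics/s2.png

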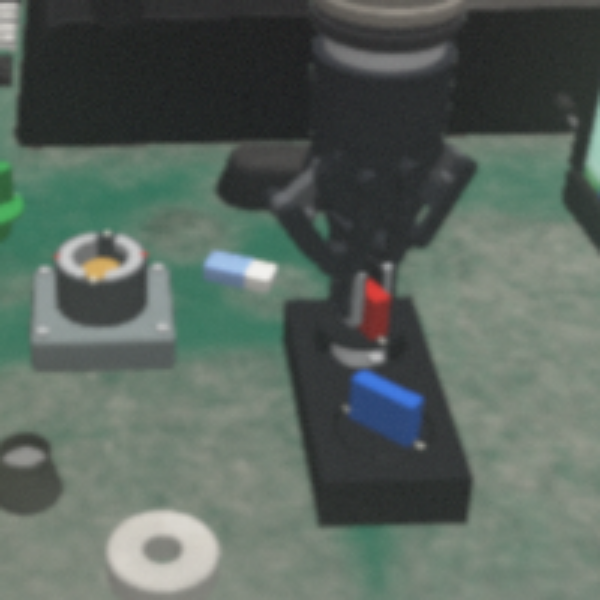

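The side crop shows the insert rising out of the pocket in the grip, with the flange visible at (360,350) in the crop. I'll carry it over the lamp and check there.

```bash
python3 - <<'E'
from h import *
q0=yawq(np.radians(-6.7)); q=yawq(np.radians(-40))
p0=r.read_state()['eef_pos']
r.move_straight([.5286,-.38,.15],q0,speed=0.1)
r.move_straight([.4236,-.2527,.15],q,speed=0.1)
r.move_straight([.4236,-.2527,.122],q,speed=0.08)
r.hold(0.2)
s=r.read_state();print(s['eef_pos'],s['contact_force'],s['torque'],s['grip_width'],s['time_s'])
p,d=optics.get_image('side');m=optics.camera_model('side');np.savez('pics/s3.npz',p=p,d=d,**m)
save('s3.png',cv2.resize(p[165:255,265:365],None,fx=6,fy=6,interpolation=cv2.INTER_CUBIC))
p,d,*_=wpic('w3')
save('w3c.png',cv2.resize(p[150:400,160:480],None,fx=2.4,fy=2.4,interpolation=cv2.INTER_CUBIC))
E
```

```text
[ 0.42386847 -0.25291012  0.12250162] [ 0.27119751 -1.13180862 -1.78137387] [-0.00925481 -0.00823595  0.0596446 ] 0.009965164666713143 10.3167
```

View pics/s3.png

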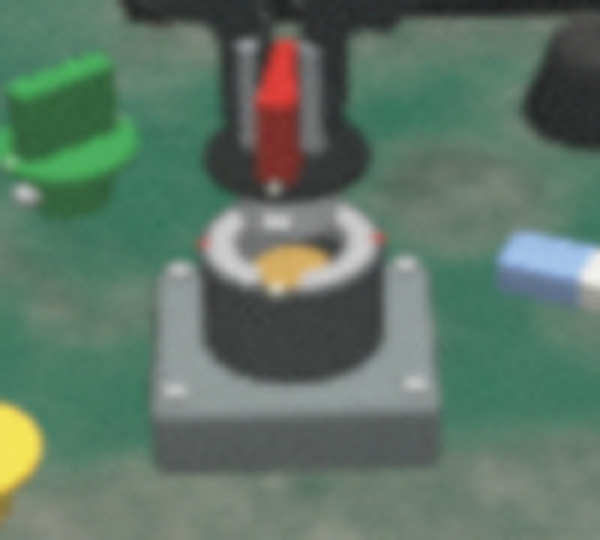

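View pics/w3c.png

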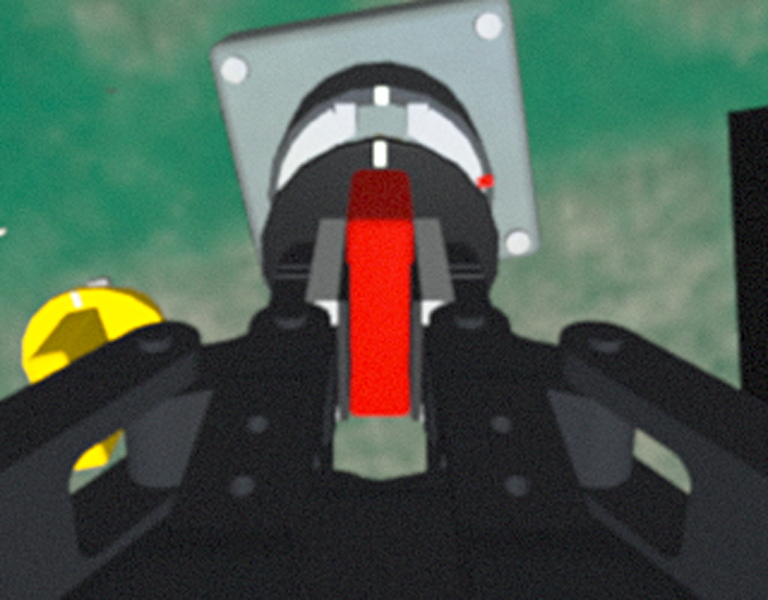

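Slot mark and insert line coincide in the wrist view: crop (381,96) against (380,152). The side view puts the flange about 1 mm left of the collar axis, which is within clearance. I'll descend with a force guard.

```bash
python3 - <<'E'
from h import *
q=yawq(np.radians(-40))
hit=r.move_straight([.4236,-.2527,.1035],q,speed=0.03,max_force=5)
s=r.read_state();print(hit,s['eef_pos'],s['contact_force'],s['torque'],s['grip_width'],s['time_s'])
p,d=optics.get_image('side')
save('s4.png',cv2.resize(p[165:255,265:365],None,fx=6,fy=6,interpolation=cv2.INTER_CUBIC))
E
```

```text
False [ 0.42364438 -0.25274589  0.10349998] [ 0.2956255   0.10877013 -1.42617343] [0.0268681  0.0306946  0.03303817] 0.010527689932015943 11.1833
```

View pics/s4.png

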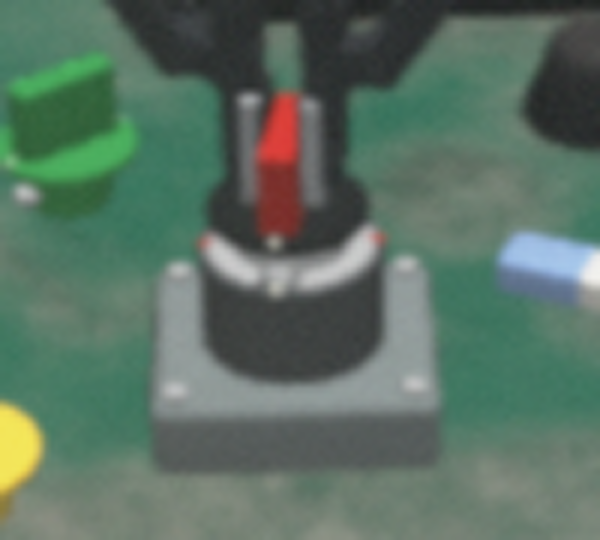

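The insert has gone in freely, with the lugs in the slots. I'll push down with a small 0.6 mm centring nudge.

```bash
python3 - <<'E'
from h import *
q=yawq(np.radians(-40))
for z in (.1000,.0965,.0940):
    hit=r.move_straight([.4241,-.2530,z],q,speed=0.02,max_force=18)
    s=r.read_state();print(hit,s['eef_pos'],s['contact_force'].round(2),s['torque'].round(3),s['time_s'])
p,d=optics.get_image('side')
save('s5.png',cv2.resize(p[165:255,265:365],None,fx=6,fy=6,interpolation=cv2.INTER_CUBIC))
E
```

```text
False [ 0.42419226 -0.25310071  0.10027193] [-0.79  0.37  3.06] [ 0.089  0.214 -0.026] 11.5583
False [ 0.42419709 -0.25309294  0.09664952] [-0.46  0.67  6.69] [0.162 0.352 0.014] 11.8833
False [ 0.42423314 -0.25308555  0.09432513] [-2.17  1.17  7.85] [0.192 0.396 0.048] 12.1583
```

View pics/s5.png

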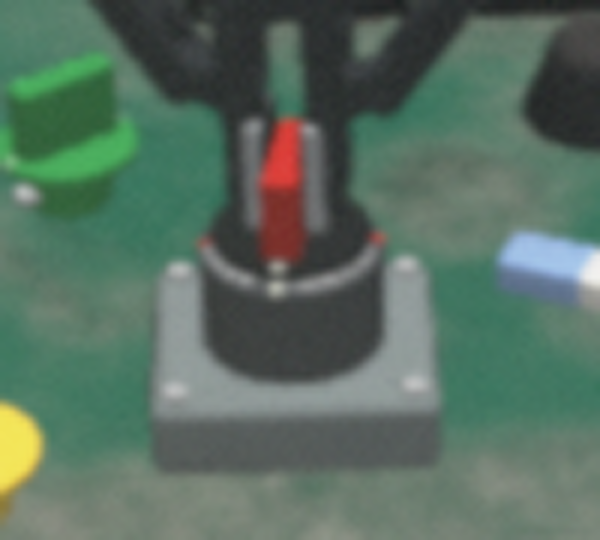

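```bash
python3 - <<'E'
from h import *
c=[.4238,-.2528]
hit=r.move_straight([*c,.0928],yawq(np.radians(-40)),speed=0.02,max_force=18)
s=r.read_state();print(hit,s['eef_pos'],s['contact_force'].round(2),s['torque'].round(3),s['time_s'])
def turn(a0,a1,T):
    global s
    n=max(1,int(abs(a1-a0)/10))
    return n
for a in (-50,-60,-70,-80,-90,-100,-110,-120):
    try: hit=r.move_straight([*c,.0928],yawq(np.radians(a)),max_force=25)
    except Exception as e: print(repr(e)); break
    s=r.read_state();R=Rot.from_quat(s['eef_rot']).as_matrix();ya=np.degrees(np.arctan2(R[1,1],R[0,1]))
    print(a,hit,ya.round(1),s['eef_pos'].round(4),s['contact_force'].round(2),s['torque'].round(2),round(s['time_s'],2),np.abs(s['dq']).max().round(2))
    if hit: break
    if abs(s['torque'][2])>1.0: print('torque');break
p,d=optics.get_image('side')
save('s6.png',cv2.resize(p[165:255,265:365],None,fx=6,fy=6,interpolation=cv2.INTER_CUBIC))
E
```

```text
False [ 0.424185   -0.25310155  0.09337967] [-1.98  1.06  8.07] [ 0.211  0.339 -0.021] 12.4583
-50 False -50.0 [ 0.4245 -0.2533  0.0935] [-1.5  -0.02  8.33] [0.12 0.16 0.02] 12.78 0.01
-60 False -60.0 [ 0.4246 -0.2535  0.0936] [-1.05  0.42  8.69] [ 0.1   0.14 -0.05] 13.11 0.01
-70 False -70.0 [ 0.4247 -0.2536  0.0936] [-0.29  0.27  8.91] [ 0.03  0.2  -0.03] 13.43 0.02
-80 False -80.0 [ 0.4247 -0.2536  0.0936] [-0.06  0.11  8.32] [ 0.02  0.1  -0.03] 13.76 0.01
-90 False -90.0 [ 0.4247 -0.2536  0.0936] [-0.13 -0.16  8.63] [ 0.02  0.11 -0.02] 14.08 0.01
-100 False -100.0 [ 0.4247 -0.2536  0.0936] [-1.25 -0.46  8.72] [-0.03  0.15 -0.03] 14.41 0.01
-110 False -110.0 [ 0.4247 -0.2536  0.0936] [-0.64 -0.59  8.22] [-0.05  0.13 -0.14] 14.73 0.01
-120 False -120.0 [ 0.4247 -0.2536  0.0936] [-0.02 -0.4   9.16] [ 0.05  0.09 -0.04] 15.06 0.01
```

View pics/s6.png

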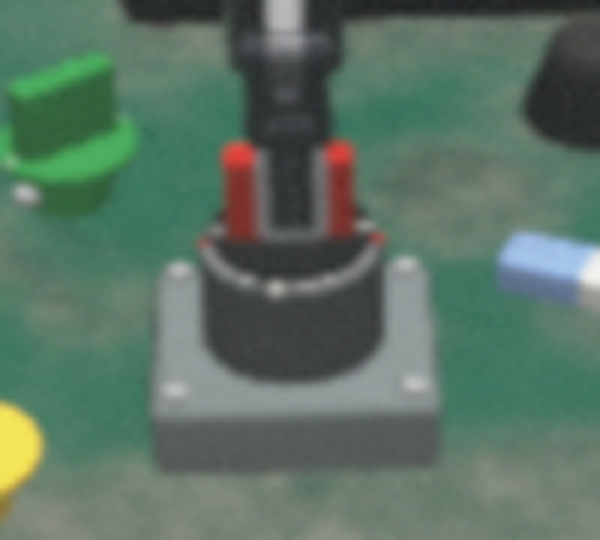

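The turn of 80° went freely and the wing lies along the red marks. I'll feel for the stop just beyond, come back to the notch centre, and let it rise.

```bash
python3 - <<'E'
from h import *
c=[.4238,-.2528]
def st(tag):
    s=r.read_state();R=Rot.from_quat(s['eef_rot']).as_matrix();ya=np.degrees(np.arctan2(R[1,1],R[0,1]))
    print(tag,ya.round(1),s['eef_pos'].round(4),s['contact_force'].round(2),s['torque'].round(2),round(s['time_s'],2)); return s
for a in range(-122,-131,-1):
    r.move_straight([*c,.0928],yawq(np.radians(a)),max_force=25)
    s=st(a)
    if abs(s['torque'][2])>0.4: print('stop felt');break
r.move_straight([*c,.0928],yawq(np.radians(-120)),max_force=25); st('back')
for z in (.0945,.0960,.0972):
    r.move_straight([*c,z],yawq(np.radians(-120)),speed=0.02,max_force=25); st(z)
p,d=optics.get_image('side')
save('s7.png',cv2.resize(p[165:255,265:365],None,fx=6,fy=6,interpolation=cv2.INTER_CUBIC))
E
```

```text
-122 -122.0 [ 0.4247 -0.2536  0.0936] [-0.23  0.19  8.46] [ 0.03  0.13 -0.03] 15.36
-123 -123.0 [ 0.4247 -0.2536  0.0936] [-0.5  -1.28  8.67] [-0.04  0.1  -0.04] 15.61
-124 -124.0 [ 0.4247 -0.2537  0.0936] [-0.94 -0.87  8.52] [0.  0.1 0. ] 15.86
-125 -125.0 [ 0.4247 -0.2536  0.0936] [-0.42  0.01  8.47] [-0.09  0.1  -0.  ] 16.11
-126 -126.0 [ 0.4247 -0.2536  0.0936] [ 0.27 -0.52  8.89] [-0.03  0.11  0.03] 16.36
-127 -127.0 [ 0.4247 -0.2536  0.0936] [ 0.39 -0.04  8.87] [-0.03  0.1   0.03] 16.61
-128 -128.0 [ 0.4247 -0.2536  0.0936] [-0.07 -0.34  8.88] [0.01 0.06 0.02] 16.86
-129 -129.0 [ 0.4246 -0.2537  0.0936] [-0.71 -1.12  8.66] [-0.11  0.2   0.07] 17.11
-130 -130.0 [ 0.4246 -0.2537  0.0936] [-0.78  0.05  8.32] [-0.17  0.21  0.31] 17.36
back -120.0 [ 0.4247 -0.2536  0.0936] [-0.59  0.18  9.1 ] [0.09 0.07 0.05] 17.68
0.0945 -120.0 [ 0.4247 -0.2536  0.0953] [ 0.25 -0.13  7.66] [0.01 0.05 0.07] 17.93
0.096 -120.0 [ 0.4247 -0.2536  0.0967] [-0.18 -0.9   6.78] [-0.05 -0.01  0.05] 18.18
0.0972 -120.0 [ 0.4247 -0.2536  0.0978] [ 1.25 -1.03  4.98] [-0.07 -0.06  0.04] 18.43
```

View pics/s7.png

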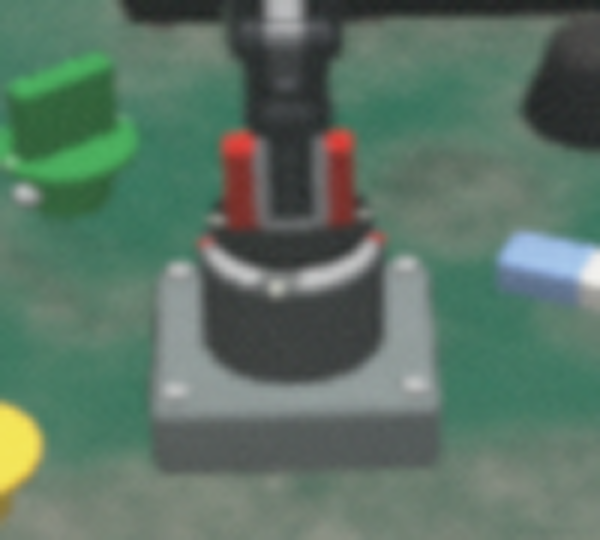

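The stop was felt at about 90° of turn (torque rising to 0.31 N m). The spring load is now 6.4 N, which matches the seated travel. One small lift will confirm the lugs are caught, then I'll release.

```bash
python3 - <<'E'
from h import *
c=[.4238,-.2528]
def st(tag):
    s=r.read_state(); print(tag,s['eef_pos'].round(4),s['contact_force'].round(2),s['torque'].round(2),s['grip_width'],round(s['time_s'],2)); return s
q=yawq(np.radians(-120))
r.move_straight([*c,.0979],q,speed=0.02,max_force=15); s=st('up')
r.move_straight([*c,.0985],q,speed=0.02,max_force=15); s=st('up')
s=r.read_state()
command_gripper(0.03,20); st('open')
p=s['eef_pos']
r.move_straight([p[0],p[1],.20],q,speed=0.12)
r.move_straight([.40,-.33,.26],yawq(np.radians(-60)),speed=0.2); st('clear')
wpic('w8')
p,d=optics.get_image('side');m=optics.camera_model('side');np.savez('pics/s8.npz',p=p,d=d,**m)
save('s8.png',cv2.resize(p[165:255,265:365],None,fx=6,fy=6,interpolation=cv2.INTER_CUBIC)); save('s8f.png',p)
E
```

```text
up [ 0.4246 -0.2535  0.0983] [ 2.55 -1.23  4.49] [-0.28 -0.32  0.04] 0.010530695485643 18.73
up [ 0.4246 -0.2535  0.0985] [ 3.36 -3.66  0.8 ] [-0.52 -0.65 -0.01] 0.010420118071610418 18.98
open [ 0.4232 -0.2523  0.0981] [-0.22  0.22 -0.22] [ 0.03 -0.01 -0.04] 0.030072680027926523 19.31
clear [ 0.3999 -0.3297  0.2594] [-0.03  0.09 -0.61] [-0.06  0.03  0.01] 0.029842839673980305 21.51
```

View pics/s8.png

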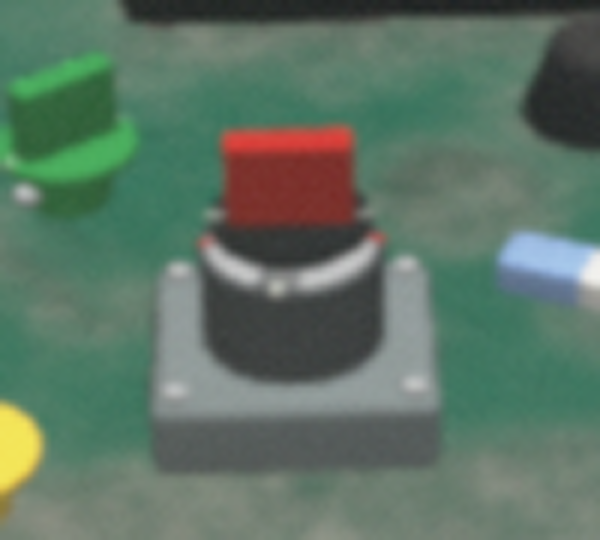

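View pics/w8.png

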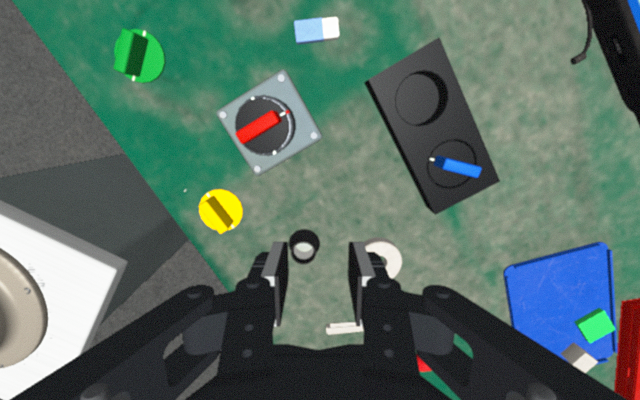

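View pics/s8f.png

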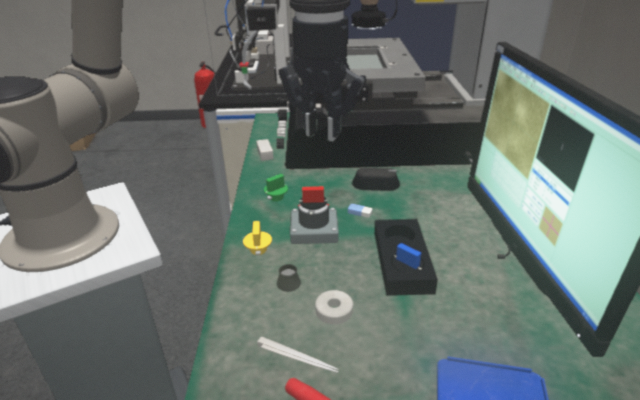

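The insert stands in the collar with its wing along the red marks. As a last check I'll measure its seated height, yaw and tilt, along with the neighbours' positions.

```bash
python3 - <<'E'
from h import *
z=np.load('pics/w8.npz');P=cloud(z);p=z['p'].astype(int)
near=np.hypot(P[...,0]-.4236,P[...,1]+.2527)<.035
m=(p[...,0]>120)&(p[...,1]<60)&(p[...,2]<60)&near&(P[...,2]>.091)
X=P[m];rc=cv2.minAreaRect(X[:,:2].astype(np.float32)*1000);print('wing',m.sum(),X[:,2].mean(),X[:,2].std(),rc)
A=np.c_[X[:,:2]-X[:,:2].mean(0),np.ones(len(X))];print('slopes',np.linalg.lstsq(A,X[:,2],rcond=None)[0])
m=near&(p.max(-1)<80)&(P[...,2]>.058)&(P[...,2]<.08);X=P[m];print('flange z',np.median(X[:,2]),len(X))
A=np.c_[X[:,:2]-X[:,:2].mean(0),np.ones(len(X))];print(np.linalg.lstsq(A,X[:,2],rcond=None)[0])
m=(p[...,2]>120)&(p[...,0]<70)&(P[...,2]>.054)&(P[...,2]<.066)&(np.hypot(P[...,0]-.4886,P[...,1]+.449)<.05)
print('blue',cv2.minAreaRect(P[m][:,:2].astype(np.float32)*1000))
a=np.load('pics/side0.npz');b=np.load('pics/s8.npz')
for n,(u,v) in dict(ring=(334,305),loupe=(288,278),er=(360,210)).items():
    print(n,np.abs(a['p'][v-20:v+20,u-22:u+22].astype(int)-b['p'][v-20:v+20,u-22:u+22]).mean().round(2))
E
```

```text
wing 611 0.09845005835717502 0.0011190490979178045 ((424.5859680175781, -252.7995147705078), (12.055160522460938, 38.095909118652344), 60.05305862426758)
slopes [-0.00015151  0.03327739  0.09845006]
flange z 0.07088669550250315 1062
[-0.01502745  0.01170389  0.07079663]
blue ((488.3477478027344, -448.721923828125), (11.782976150512695, 39.43803405761719), 15.955957412719727)
ring 1.08
loupe 1.21
er 1.23
```

```bash
python3 - <<'E'
from h import *
r.hold(0.5); r.finish_job()
E
```

```text
the job is handed in; nothing more can be done
```

The red-winged insert is seated in the lamp unit's collar and released. I handed the job in at about 22 s on the robot's clock. I lifted it from the far pocket and entered its lugs at the slots. I then pushed it down, turned it clockwise to the stop, eased it back to the notch centre, and let the spring raise it.

**Final checks:**
- **Angle:** the wing lies at -30°, the same direction as the lamp unit's x axis.
- **Height:** the wing top is at 98.5 mm, where 98 mm is nominal. The flange top is at 70.9 mm, where 70 mm is nominal; the depth reading was also about 0.9 mm high on the collar.
- **Seating:** the load on the tool fell away on a slight lift at the expected height, so the lugs are in their notches. Tilt was at most about 1 to 2°, which is within measurement noise.
- **Everything else:** the blue insert measured where it was, to within 1 mm. Before-and-after pictures of the ring gauge, loupe and eraser differ only by image noise.

**What did not quite agree:**
- The stop was felt at about 90° of turn, 1 to 2° later than stated, and only as a light rise in torque (0.3 N m).
- The side camera suggested about 1 mm of centring error that the wrist camera did not show. I nudged towards it, but the small side force (about 2 N) pushed back, so I partly undid the nudge; it faded during the turn.

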